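# Push the socket case into its cubby bay and shut the door

### The job

With the fingertips, push the flat socket case through the narrow gap between the two round posts of the plywood cubby until it is fully home against the back wall. Then push the little acrylic door shut all the way. Only push: the case must stay flat on the bench and never be lifted, and the other things must be left where they are.

Things in the scene. Friction and masses are not known exactly. Their poses are not given: they have to be found in the camera images.
- cubby: Low open-topped birch plywood cubby fixed to the bench, walls 44 mm high, no floor (the bench runs through). Origin at bench level, middle of the mouth of its left bay, level with the front of the two posts; +x is the way in, z up. The bay is 100 mm wide inside. To the right (y -64 to -214 mm, x 7 to 141 mm) is a second walled compartment, not used, holding the funnel
- post_left (a point): Top centre of the left post of the bay: fixed upright round birch post, 24 mm diameter, 46 mm high, axis at x = 12 mm, y = +55 mm in the cubby's frame. The clear gap between the two posts is 86 mm
- post_right (a point): Top centre of the right post of the bay, the same as the left one, axis at x = 12 mm, y = -55 mm in the cubby's frame
- bay_back (a point): Middle of the inner face of the bay's back wall, 22 mm above the bench, at x = 123 mm, y = 0 in the cubby's frame
- case: Flat closed grey plastic socket case, 95 mm long (its x), 80 mm wide (its y), 28 mm high, 0.3 to 0.5 kg, on the bench in front of the gap, to the right (cubby -y) of its middle line and a little askew. Origin at the centre of its underside. It goes in lengthwise, 3 mm to spare each side; fully home its origin is at x = 75.5 mm in the cubby's frame, its near end 28 mm behind the post fronts
- door (a joint): Angle of the clear acrylic door with aluminium edging: 0 = shut across the mouth (it then points to cubby -y from the hinge), 1.57 = straight out from the cubby (-x), limits 0 and 2.5 rad. Starts wide open, past 1.57. It stands 4 to 45 mm above the bench, 7 mm thick, reaching 115 mm from the hinge. A stiff hinge (0.04 N m) keeps it where it is left; no catch to overcome
- door_hinge (a point): Point on the door's upright hinge axis beside the left post, 22 mm above the bench, at x = -6 mm, y = +58 mm in the cubby's frame; the door's middle plane passes through the axis. A small steel latch plate is near the door's free end (95 to 112 mm from the axis)
- ratchet: Steel ratchet handle, 200 mm long, 35 mm wide, 32 mm high, lying to the right of the case; origin under its middle; leave alone
- funnel: Blue plastic funnel standing upside down in the cubby's right compartment, 90 mm across, 100 mm high; origin under its centre; leave alone
- bowl: White ceramic bowl, 104 mm across, 45 mm high, left of the cubby; origin under its centre; leave alone
- jug: Closed white plastic jug, 85 x 120 mm, 200 mm high, far left; origin under its centre; leave alone
- wiper: Dark steel wiper arm, 370 mm long, 26 mm wide, 20 mm high, lying at the left; origin under its middle; leave alone
- can: Spray can, 62 mm across, 125 mm high, at the right; origin under its centre; leave alone
- jar: Glass jar with lid, 68 mm across, 90 mm high, at the right; origin under its centre; leave alone
Things that resemble listed ones, but are neither listed nor needed, are in the scene too. Of the things that look like the case, the middle-sized one is meant.

How it is judged (in metres and radians):
On the way:
1. the case is through the gap and home in the bay while the door is still open (x of case in the frame of cubby between 0.0655 and 0.085 m and y of case in the frame of cubby between -0.014 and 0.014 m and angle between the x axis of case and the x axis of cubby, either way round below 0.2 rad and height (world z) of case below 0.006 m and value of joint door above 0.4 rad), for 0.2 s.
At the end, for the whole second after the job is handed in: The case lies flat on the bench in the bay, within 10 mm of fully home against the back wall and within 0.2 rad of square; the door is shut to within 0.08 rad; all at rest (x of case in the frame of cubby between 0.0655 and 0.085 m and y of case in the frame of cubby between -0.014 and 0.014 m and angle between the x axis of case and the x axis of cubby, either way round below 0.2 rad and height (world z) of case below 0.006 m and value of joint door below 0.08 rad and linear speed of case below 0.01 m/s); the robot touches nothing.
It fails at once if the case is lifted (more than 10 mm) or tipped (more than 0.2 rad) (height (world z) of case above 0.01 m or angle between case's own z axis and vertical above 0.2 rad).
It fails at once if a bystander is moved by more than 20 mm (distance of any of ratchet, funnel, bowl, jug, wiper, can, jar from where it was at the start of the episode above 0.02 m).
It also fails if it takes over 67 s, if anything falls off the work surface, if the arm or the gripper's body presses on something with over 40 N, if the wrist force passes 120 N, or if a joint passes its speed limit or range.

### The arm

A 6-joint arm with a two-finger parallel gripper is mounted at the origin on the work surface. World frame = base frame: x ahead of the robot, y to its left, z up, the work surface at z = 0. Lengths are in mm, angles in rad, forces in N, time in s.
With the tool pointing down it reaches from about 275 to 750 mm from the base axis. Payload 10.2 kg.
Tool frame: the origin (TCP) lies between the finger pads; the fingertips stand 8 mm ahead of it and the grasp point (between the pads) lies 11 mm behind it; z points along the fingers, x is the direction in which the jaws open and shut, and the axes are right-handed (so a half turn about z gives the same grasp; the last joint's range is limited). The gripper opens to 85 mm and grips with 20 to 120 N. Pads are 22 mm wide; open, the fingers measure 114 mm over their backs; the gripper's body (76 mm by 85 mm) begins 54 mm behind the grasp point. The pads swing forward as they close: fully open they stand 13 mm farther back than shut.
Start: joints at [-1.521, 0.313, 1.498, -0, 1.331, -0.223], TCP at [141.437, -505.595, 239.294] pointing down, gripper open.
Joint ranges: [-2.94, 2.94], [-0.97, 2.17], [0.19, 2.56], [-1.23, 4.37], [0.02, 3.11], [-2.88, 2.88]. Speed limits (rad/s): [2.39, 2.39, 3.01, 3.14, 3.14, 3.14].

### API

Orientations are given as a unit quaternion [w, x, y, z].
In Python, from rig import sense, eyes, ctrl gives the robot as it stands.
- The arm moves only by the tool move_arm, never from a script. Its argument "rows" is a list that holds one entry, the list of rows, each a list of 5 numbers: the shift along the tool's x, y, z in mm, then the turn about the tool's z in units of 6 degrees (1.0 is 6 degrees), then the gripper command: -1 is shut, 1 is fully open, values between are in proportion. In form: [[[dx, dy, dz, roll, jaw], ...]]. A call has 1 to 12 rows; each row is the pose to reach, as a shift and turn from the pose measured when the call began, along the tool's axes at that moment; what a row does not reach only later rows make up. A row lasts 1/8 s, in which the tool goes at most 62.5 mm and 10.7 degrees, less where a joint would pass 70% of its speed; a pose out of reach is approached as far as the arm can. A call with a gripper value outside its range is refused whole. The fingers move at their own pace and stop on an object; "squeeze" is the grip in N (left out, the last holds). Time passes only in rows, so rows that repeat a pose let the fingers close. It gives the time, the measured TCP pose, the force and the opening at its end, in the units of the state.
- sense(): the state, without advancing time (a new reading comes with each control period).
- eyes.capture(name): name is "scene" or "top" or "wrist"; returns a dict with "color" (400x640x3 uint8, blue, green, red), "vertical_fov" (degrees; the focal length in pixels is half the picture's height over the tangent of half this angle, whatever the lens; pixels are square), "cx", "cy" (the principal point, pixels), "xyz" and "attitude" of the camera in the world. Camera axes: x right, y down, z forward; pixel columns grow to the right and rows downward; lengths in mm; the calibration is good to about 2 mm. A picture is of the moment at which its call begins. There is no depth.
- ctrl.finish_job(): hands the job in, once; it reports no verdict.
The state is a dict: "time_s": time; "joints": joint angles; "dq": joint speeds; "tau": joint torques, N m; "eef_pos": TCP position; "ee_rot": TCP orientation; "force": force on the tool from outside, world axes, zero at the start; "wrist_torque": the same for the moment, N m; "grip_width": opening from 0.0 (shut) to 1.0 (fully open).
Only numpy, scipy, OpenCV 4.12 (cv2) and the standard library are available. Lean on these libraries where they do the work, as an engineer would, in place of code of your own. Each camera call takes 0.05 s, during which the arm holds its last target. There are 200 camera calls.

## Working session

There is one attempt and no reset: what is moved stays moved. The work goes in short steps, Python scripts to look and compute and a tool call to move; the robot and the scene stay as the last step left them, time stands still between calls to the robot, and variables do not carry over. Pictures are saved under pics/ and viewed, about 8 in all and at most 12, crops included, and the job is handed in when it is done.

Besides the shell and the picture viewer there is one more tool, called after "Request:" as name(argument=value, ...) on one line, values as JSON. move_arm: Moves the arm, as the interface text tells. Its arguments: {"type":"object","properties":{"rows":{"type":"array","items":{"type":"array","items":{"type":"array","items":{"type":"number"}}}},"squeeze":{"type":"number"}},"required":["rows"]}

```bash
mkdir -p pics; ls; cat > h.py <<'E'
import numpy as np, cv2, math, json
from rig import sense, eyes, ctrl
from scipy.spatial.transform import Rotation as R
def cam(n,save=None):
    c=eyes.capture(n)
    if save: cv2.imwrite('pics/'+save+'.png',c['color']); np.savez('pics/'+save+'.npz',**{k:v for k,v in c.items()})
    return c
def rot(q): q=np.array(q,float); return R.from_quat(np.r_[q[1:],q[:1]]) if q.size==4 else R.from_matrix(q.reshape(3,3))
def f(c): return 200/math.tan(math.radians(float(c['vertical_fov']))/2)
def ray(c,u,v,z):
    d=rot(c['attitude']).apply([(u-float(c['cx']))/f(c),(v-float(c['cy']))/f(c),1]); p=np.array(c['xyz'],float)
    return p+d*(z-p[2])/d[2]
def proj(c,P):
    q=rot(c['attitude']).inv().apply(np.array(P,float)-np.array(c['xyz'],float)); return q[0]/q[2]*f(c)+float(c['cx']),q[1]/q[2]*f(c)+float(c['cy'])
E
python3 - <<'E'
from h import *
for n in ('scene','top'):
    c=cam(n,n+'0'); print(n,c['vertical_fov'],c['cx'],c['cy'],c['xyz'],c['attitude'])
s=sense(); print(s['time_s'],s['eef_pos'],s['ee_rot'],s['force'],s['grip_width'])
E
```

```text
pics
scene 55.3468234861791 319.9264339216112 198.9296146973532 [1126.22176581  276.12506847  986.51872406] [-0.16113393  0.5381458   0.79615083 -0.22489733]
top 47.53449183200784 319.39019426826104 194.3807370544496 [ 359.6417492    79.74907944 1461.22888552] [-0.04918549  0.7070101  -0.70381278  0.04863197]
0.1 [ 141.42974958 -505.38306075  238.81148903] [-4.12244467e-04  7.96702174e-01 -6.04371856e-01 -3.69867849e-04] [ 0.30363211 -1.02487961  0.1822393 ] 0.9974498509484844
```

View pics/top0.png

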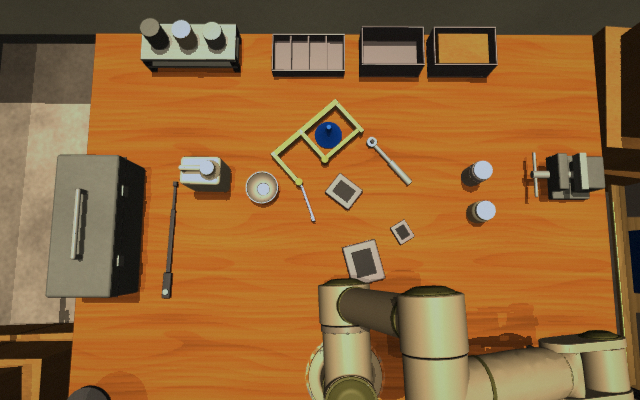

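View pics/scene0.png

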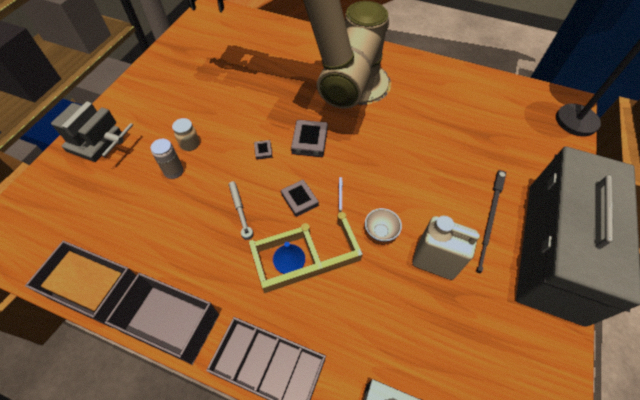

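```bash
python3 - <<'E'
from h import *
a=cv2.imread('pics/top0.png')[90:240,255:425]; b=cv2.imread('pics/scene0.png')[165:295,215:375]
a=cv2.resize(a,None,fx=4.6,fy=3.9,interpolation=3) if 0 else cv2.resize(a,(680,600),interpolation=3)
cv2.imwrite('pics/a.png',a)
cv2.imwrite('pics/b.png',cv2.resize(b,(720,585),interpolation=3))
E
```

```text
(no output)
```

View pics/a.png

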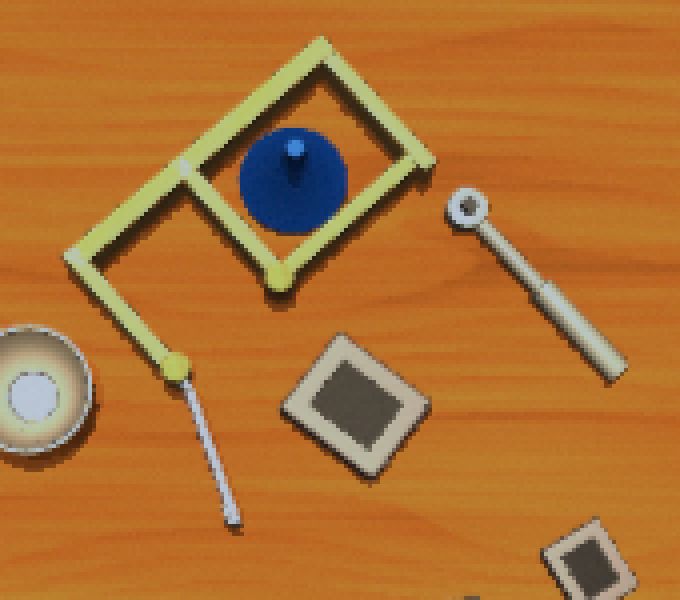

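View pics/b.png

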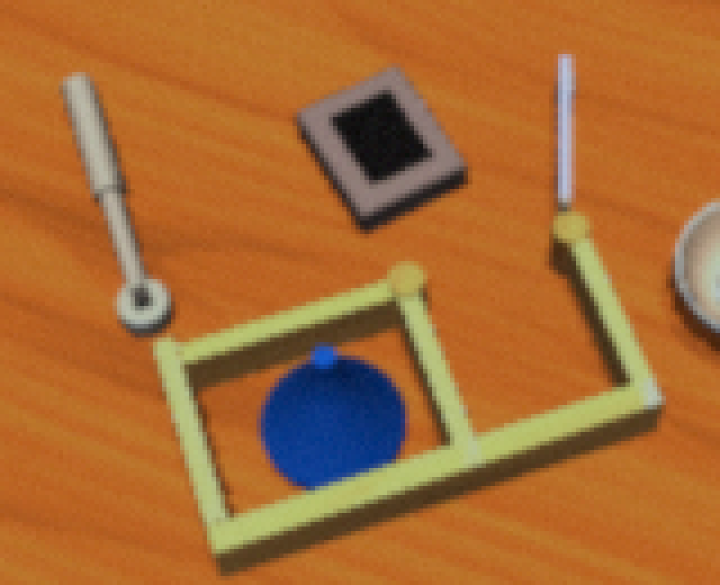

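```bash
cat >> h.py <<'E'
def cubby(pl,pr):
    pl=np.array(pl)[:2];pr=np.array(pr)[:2]; y=(pl-pr)/np.linalg.norm(pl-pr); x=np.array([y[1],-y[0]])
    return (pl+pr)/2-12*x, x, y
E
python3 - <<'E'
from h import *
T=dict(np.load('pics/top0.npz')); S=dict(np.load('pics/scene0.npz'))
A=lambda x,y,z: ray(T,255+x/4-.4,90+y/4-.4,z)
B=lambda x,y,z: ray(S,215+x/4.5-.4,165+y/4.5-.4,z)
for n,F,L,Rr,cs,d in (('top',A,(175,366),(280,277),[(341,335),(430,403),(370,478),(282,406)],(233,520)),
  ('scene',B,(571,226),(407,277),[(397,67),(466,170),(363,217),(298,116)],(566,57))):
    pl=F(*L,46);pr=F(*Rr,46); o,x,y=cubby(pl,pr); print(n,pl,pr,np.linalg.norm(pl-pr),'o',o,'x',x,math.degrees(math.atan2(x[1],x[0])))
    c=[]
    for q in cs:
        p=F(*q,28)[:2]; c.append(p); print('  corner',p.round(1),'cubby',((p-o)@x).round(1),((p-o)@y).round(1))
    m=np.mean(c,0); print('  ctr',m,(m-o)@x,(m-o)@y,[np.linalg.norm(c[i]-c[i-1]).round(1) for i in range(4)],[round(math.degrees(math.atan2(*(c[i]-c[i-1])[::-1])),1) for i in range(4)])
    p=F(*d,45)[:2]; print('  door end',(p-o)@x,(p-o)@y)
E
```

```text
top [598.89392548 147.97402256  46.        ] [671.01641937  65.26112408  46.        ] 109.74095726069889 o [625.91064788  98.73109275] x [0.75371038 0.65720671] 41.08718723895404
  corner [627.7  16. ] cubby -53.0 -63.5
  corner [572.9 -54.9] cubby -140.9 -80.9
  corner [512.6  -6.8] cubby -154.7 -5.0
  corner [570.   63.2] cubby -65.5 10.0
  ctr [570.81229316   4.39331684] -103.5276215156434 -34.89235218639787 [np.float64(74.5), np.float64(89.6), np.float64(77.2), np.float64(90.5)] [-39.2, -127.7, 141.5, 50.6]
  door end -110.24642317715328 99.64923417620325
scene [598.90281115 147.42296726  46.        ] [671.33998682  65.67322008  46.        ] 109.22529736046074 o [626.13999092  98.5898081 ] x [0.74845067 0.66319046] 41.54365206063074
  corner [516.3  -7.4] cubby -152.5 -6.5
  corner [575.   66.7] cubby -59.4 10.0
  corner [633.   18.5] cubby -48.0 -64.6
  corner [578.  -52.9] cubby -136.5 -81.5
  ctr [575.60084882   6.22477226] -99.08166586355314 -35.61359599369797 [np.float64(76.7), np.float64(94.5), np.float64(75.5), np.float64(90.1)] [143.6, 51.6, -39.7, -127.6]
  door end -111.25452843442261 99.90761221689583
```

```bash
cat >> h.py <<'E'
O=np.array([626.,98.7]); H=math.radians(41.3); CX=np.array([math.cos(H),math.sin(H)]); CY=np.array([-CX[1],CX[0]])
def c2w(x,y): return O+x*CX+y*CY
def w2c(p): d=np.array(p)[:2]-O; return np.array([d@CX,d@CY])
def state():
    s=sense(); t=rot(s['ee_rot']).as_matrix(); a=math.degrees(math.atan2(t[1,0],t[0,0]))
    print('t',round(s['time_s'],2),'cub',w2c(s['eef_pos']).round(1),'pos',np.round(s['eef_pos'],1),'ang-H',round(a-math.degrees(H),1),'F',np.round(s['force'],1),'g',round(s['grip_width'],2)); return s,t,a
def plan(x,y,z,rel=None):
    "target in cubby coords, tool x angle relative to cubby x (deg)"
    s,t,a=state(); d=np.r_[c2w(x,y),z]-np.array(s['eef_pos']); l=t.T@d
    r=0 if rel is None else -(((rel+math.degrees(H)-a)+180)%360-180)/6
    print('->',l.round(1),'roll',round(r,2))
E
python3 - <<'E'
from h import *
plan(-100,-115,235,0)
T=dict(np.load('pics/top0.npz'))
for n,(x,y),z in (('bowl',(30,392),45),('ratchet',(467,207),20),('ratchet2',(620,373),25)): print(n,w2c(ray(T,255+x/4-.4,90+y/4-.4,z)))
E
```

```text
t 0.1 cub [-762.7 -134. ] pos [ 141.4 -505.4  238.8] ang-H -115.7 F [ 0.3 -1.   0.2] g 1.0
-> [-304.2 -589.1    4.3] roll -19.28
bowl [ 71.64996858 154.64958766]
ratchet [ -40.28415773 -211.90794247]
ratchet2 [-222.87076347 -211.80828742]
```

Request:
move_arm(rows=[[[-25,-49,0,-1.6,0.2],[-50,-98,0,-3.2,0.2],[-76,-147,0,-4.8,0.2],[-101,-196,0,-6.4,0.2],[-127,-245,0,-8,0.2],[-152,-294,0,-9.6,0.2],[-177,-343,0,-11.2,0.2],[-203,-393,0,-12.8,0.2],[-228,-442,0,-14.4,0.2],[-254,-491,0,-16,0.2],[-279,-540,2,-17.6,0.2],[-304,-589,4,-19.3,0.2]]])

```text
time_s: 1.6
eef_pos: [627.8, -52.4, 234.9]
ee_rot: [-0.001, 0.934, 0.356, -0.0]
force: [-0.1, -1.6, 0.3]
grip_width: 0.602
```

```bash
python3 - <<'E'
from h import *
plan(-100,-115,235,0)
c=cam('wrist','w1'); print(c['vertical_fov'],c['xyz'],c['attitude'],[proj(c,[*c2w(*p),z]) for p,z in (((12,55),46),((12,-55),46),((-100,-35),28))])
E
```

```text
t 1.6 cub [ -98.4 -114.7] pos [627.8 -52.4 234.9] ang-H 0.5 F [-0.1 -1.6  0.3] g 0.6
-> [-1.6  0.3 -0.1] roll 0.08
65.26000039132059 [582.68374206  -3.38027468 369.7737209 ] [0.12591785 0.92584265 0.35300651 0.04844056] [(np.float64(436.14764891128135), np.float64(-5.073560254785065)), (np.float64(423.74345266873405), np.float64(119.32561023050818)), (np.float64(312.5321314566679), np.float64(98.26907929769601))]
```

View pics/w1.png

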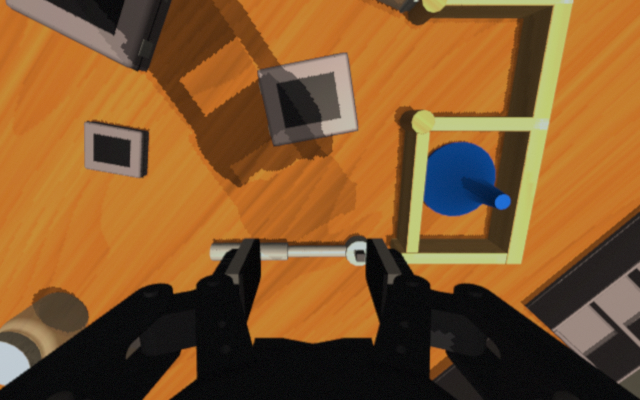

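```bash
python3 - <<'E'
from h import *
c=dict(np.load('pics/w1.npz'))
for n,p,z in (('PL',(434,3),46),('PR',(424,121),46),('c',(259,69),28),('c',(346,54),28),('c',(357,130),28),('c',(275,145),28)): print(n,w2c(ray(c,*p,z)).round(1))
plan(-100,-107,14,0); plan(-100,-51,14,0)
E
```

```text
PL [10.8 48.5]
PR [ 12.4 -56.6]
c [-154.7   -7. ]
c [-66.6   7.8]
c [-52.1 -67. ]
c [-140.3  -83.6]
t 1.65 cub [ -93.3 -113.1] pos [630.5 -47.9 233.6] ang-H 1.1 F [ 1.8  4.2 -1. ] g 0.6
-> [ -7.   -5.6 219.6] roll 0.19
t 1.65 cub [ -93.3 -113.1] pos [630.5 -47.9 233.6] ang-H 1.1 F [ 1.8  4.2 -1. ] g 0.6
-> [ -5.9 -61.6 219.7] roll 0.19
```

Request:
move_arm(rows=[[[-6,-1,0,0.2,0.2],[-7,-1,40,0.2,0.2],[-7,-1,80,0.2,0.2],[-7,-1,120,0.2,0.2],[-7,-1,160,0.2,0.2],[-7,-1,185,0.2,0.2],[-7,-1,200,0.2,0.2],[-7,-1,212,0.2,0.2],[-7,-1,219,0.2,0.2],[-7,-1,219,0.2,0.2]]])

```text
time_s: 2.9
eef_pos: [624.6, -51.1, 14.6]
ee_rot: [-0.002, 0.936, 0.352, 0.001]
force: [0.3, -0.0, -0.0]
grip_width: 0.598
```

```bash
python3 - <<'E'
from h import *
plan(-102,-51,14,0)
E
```

```text
t 2.9 cub [ -99.9 -111.7] pos [624.6 -51.1  14.6] ang-H -0.1 F [ 0.3 -0.  -0. ] g 0.6
-> [ -2.2 -60.7   0.8] roll -0.02
```

Request:
move_arm(rows=[[[-2,-8,1,0,0.2],[-2,-14,1,0,0.2],[-2,-19,1,0,0.2],[-2,-24,1,0,0.2],[-2,-28,1,0,0.2],[-2,-32,1,0,0.2],[-2,-36,1,0,0.2],[-2,-40,1,0,0.2],[-2,-44,1,0,0.2],[-2,-48,1,0,0.2],[-2,-52,1,0,0.2],[-2,-55,1,0,0.2]]])

```text
time_s: 4.4
eef_pos: [586.7, -10.8, 13.8]
ee_rot: [-0.002, 0.936, 0.352, 0.001]
force: [0.5, -2.3, 0.5]
grip_width: 0.603
```

Request:
move_arm(rows=[[[0,-1,0,0,0.2],[0,-2,0,0,0.2],[0,-2,0,0,0.2]]])

```text
time_s: 4.78
eef_pos: [585.3, -9.2, 13.7]
ee_rot: [-0.002, 0.936, 0.352, 0.0]
force: [0.4, -1.4, 1.7]
grip_width: 0.598
```

```bash
python3 - <<'E'
from h import *
state()
c=cam('wrist','w2'); t=cam('top','t2'); s=cam('scene','s2')
im=s['color'][140:240,260:393]; 
cv2.imwrite('pics/m2.png',np.vstack([c['color'][:250],cv2.resize(np.hstack([im,t['color'][130:230,260:393]]),(640,240),interpolation=3)]))
E
```

```text
t 4.78 cub [-101.8  -54.2] pos [585.3  -9.2  13.7] ang-H -0.1 F [ 0.4 -1.4  1.7] g 0.6
```

View pics/m2.png

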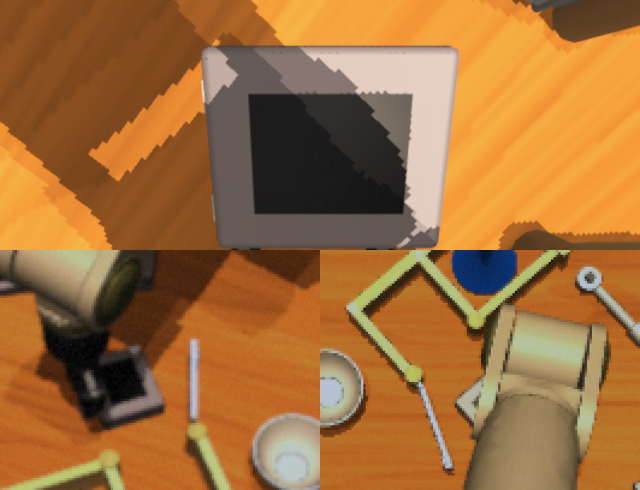

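```bash
python3 - <<'E'
from h import *
c=dict(np.load('pics/w2.npz'))
for p in ((204,47),(458,47),(218,247),(438,245)): print(w2c(ray(c,*p,28)).round(1))
plan(-102,-51,14,0)
E
```

```text
[-141.    34.3]
[-51.1  34.2]
[-142.3  -42.3]
[-50.2 -41.7]
t 4.92 cub [-101.8  -54.3] pos [585.3  -9.2  13.7] ang-H -0.1 F [ 1.1 -0.9  0.3] g 0.6
-> [-0.2 -3.3 -0.3] roll -0.02
```

Request:
move_arm(rows=[[[0,-2,0,0,0.2],[0,-4,0,0,0.2],[0,-4,0,0,0.2],[0,0,0,0,0.2],[0,12,-20,0,0.2],[0,30,-60,0,0.2],[-20,30,-100,2,0.2],[-50,20,-130,3.5,0.2],[-80,5,-150,5,0.2],[-100,-10,-160,6.5,0.2],[-110,-25,-165,8,0.2],[-110,-40,-165,9.5,0.2]]])

```text
time_s: 6.42
eef_pos: [475.7, -52.4, 179.0]
ee_rot: [-0.002, 0.99, -0.14, -0.0]
force: [0.1, 0.4, -1.0]
grip_width: 0.599
```

```bash
python3 - <<'E'
from h import *
plan(-170,0,150,-90)
c=cam('wrist','w3'); cv2.imwrite('pics/w3.png',c['color'])
E
```

```text
t 6.42 cub [-212.6  -14.3] pos [475.7 -52.4 179. ] ang-H -57.5 F [ 0.1  0.4 -1. ] g 0.6
-> [ 11.  -43.5  29.2] roll 5.42
```

View pics/w3.png

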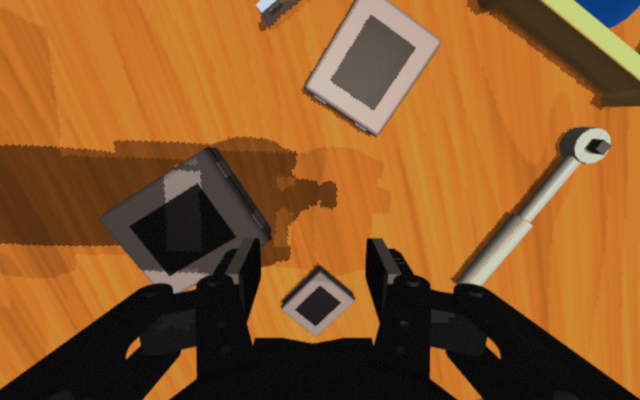

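```bash
python3 - <<'E'
from h import *
c=dict(np.load('pics/w3.npz')); T=dict(np.load('pics/top0.npz'))
for p in ((305,89),(376,135),(440,42)): print(w2c(ray(c,*p,28)).round(1))
print('small',[w2c(ray(c,*p,20)).round(1) for p in ((319,265),(283,303),(355,297))],'big',[w2c(ray(c,*p,35)).round(1) for p in ((210,149),(270,237),(101,217))])
plan(-158,0,150,-90); plan(-158,0,14,-90)
E
```

```text
[-143.9   37.1]
[-142.8  -37.6]
[-51.9 -38.2]
small [array([-282.1,  -66.7]), array([-340.7,  -58.5]), array([-293. , -119.5])] big [array([-232.4,   81. ]), array([-276.1,   -6.5]), array([-344.3,  138. ])]
t 6.47 cub [-212.4  -12.7] pos [474.9 -51.  178.8] ang-H -57.7 F [ 0.5 -0.1  1.8] g 0.6
-> [ 18.3 -52.6  28.9] roll 5.38
t 6.47 cub [-212.4  -12.7] pos [474.9 -51.  178.8] ang-H -57.7 F [ 0.5 -0.1  1.8] g 0.6
-> [ 18.7 -52.1 164.9] roll 5.38
```

Request:
move_arm(rows=[[[5,-15,10,1.6,-0.2],[10,-32,20,3.2,-0.2],[15,-46,30,4.8,-0.2],[15,-46,40,5.4,-0.2],[15,-46,70,5.4,-0.2],[15,-46,100,5.4,-0.2],[15,-46,130,5.4,-0.2],[15,-46,150,5.4,-0.2],[15,-46,160,5.4,-0.2],[15,-46,165,5.4,-0.2],[15,-46,165,5.4,-0.2]]])

```text
time_s: 7.85
eef_pos: [502.3, -10.5, 14.2]
ee_rot: [-0.002, 0.911, -0.413, -0.001]
force: [-0.5, -0.5, -0.1]
grip_width: 0.398
```

```bash
python3 - <<'E'
from h import *
plan(-100,0,14,-90); plan(17,0,14,-90)
E
```

```text
t 7.85 cub [-165.    -0.3] pos [502.3 -10.5  14.2] ang-H -90.1 F [-0.5 -0.5 -0.1] g 0.4
-> [ -0.5 -65.    0.3] roll -0.02
t 7.85 cub [-165.    -0.3] pos [502.3 -10.5  14.2] ang-H -90.1 F [-0.5 -0.5 -0.1] g 0.4
-> [  -0.7 -182.     0.6] roll -0.02
```

Request:
move_arm(rows=[[[0,-6,0,0,-0.2],[0,-11,0,0,-0.2],[0,-16,0,0,-0.2],[0,-21,0,0,-0.2],[0,-26,0,0,-0.2],[0,-31,0,0,-0.2],[0,-36,0,0,-0.2],[0,-41,0,0,-0.2],[0,-46,0,0,-0.2],[0,-51,0,0,-0.2],[0,-54,0,0,-0.2],[0,-54,0,0,-0.2]]])

```text
time_s: 9.35
eef_pos: [543.2, 25.4, 14.2]
ee_rot: [-0.002, 0.911, -0.413, -0.001]
force: [-0.4, -0.0, -0.4]
grip_width: 0.401
```

```bash
python3 - <<'E'
from h import *
plan(-95,0,14,-90)
c=cam('wrist','w4')
print([proj(c,[*c2w(*p),z]) for p,z in (((12,55),46),((12,-55),46),((-100,-40),28),((-100,40),28))])
E
```

```text
t 9.35 cub [-110.6   -0.4] pos [543.2  25.4  14.2] ang-H -90.1 F [-0.4 -0.  -0.4] g 0.4
-> [ -0.4 -15.6   0.2] roll -0.02
[(np.float64(103.2651510390308), np.float64(-100.87727268808987)), (np.float64(508.9075238874418), np.float64(-102.9279923481343)), (np.float64(403.83885844637507), np.float64(249.8889539283897)), (np.float64(214.1510599739774), np.float64(249.99315969151482))]
```

View pics/w4.png

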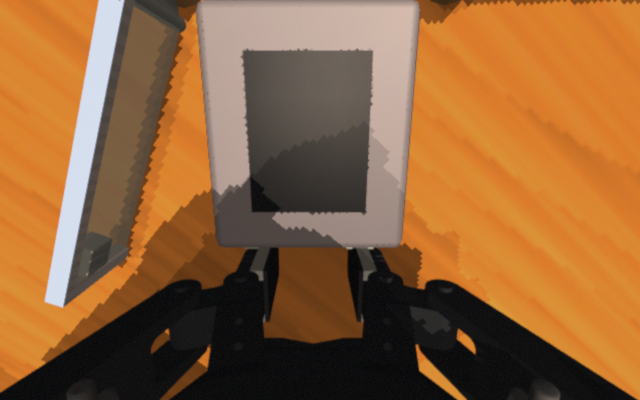

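Request:
move_arm(rows=[[[0,-5,0,0,-0.2],[0,-10,0,0,-0.2],[0,-15,0,0,-0.2],[0,-20,0,0,-0.2],[0,-25,0,0,-0.2],[0,-30,0,0,-0.2],[0,-35,0,0,-0.2],[0,-40,0,0,-0.2],[0,-45,0,0,-0.2],[0,-50,0,0,-0.2]]])

```text
time_s: 10.65
eef_pos: [581.0, 58.5, 14.3]
ee_rot: [-0.002, 0.911, -0.413, -0.001]
force: [-0.6, -1.4, -0.6]
grip_width: 0.404
```

```bash
python3 - <<'E'
from h import *
plan(17,0,14,-90)
c=cam('wrist','w5')
E
```

```text
t 10.65 cub [-60.4  -0.5] pos [581.   58.5  14.3] ang-H -90.1 F [-0.6 -1.4 -0.6] g 0.4
-> [ -0.7 -77.4   0.6] roll -0.02
```

View pics/w5.png

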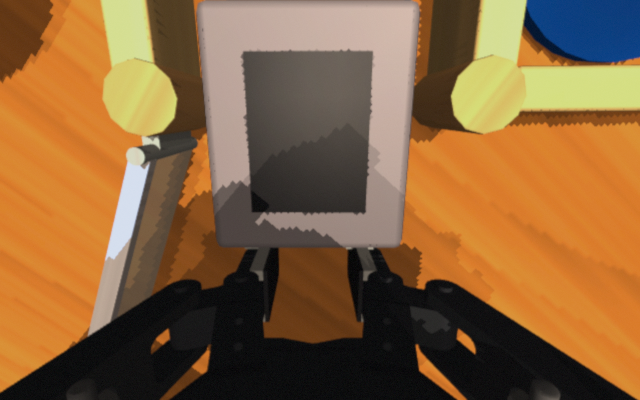

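Request:
move_arm(rows=[[[0,-6,0,0,-0.2],[0,-12,0,0,-0.2],[0,-18,0,0,-0.2],[0,-24,0,0,-0.2],[0,-30,0,0,-0.2],[0,-36,0,0,-0.2],[0,-42,0,0,-0.2],[0,-48,0,0,-0.2],[0,-54,0,0,-0.2],[0,-60,0,0,-0.2],[0,-66,0,0,-0.2],[0,-68,0,0,-0.2]]])

```text
time_s: 12.2
eef_pos: [632.8, 103.8, 14.7]
ee_rot: [-0.002, 0.911, -0.413, -0.001]
force: [-1.8, -1.3, 0.3]
grip_width: 0.397
```

Request:
move_arm(rows=[[[0,-2,0,0,-0.2],[0,-4,0,0,-0.2],[0,-4,0,0,-0.2]]])

```text
time_s: 12.58
eef_pos: [636.1, 106.6, 14.8]
ee_rot: [-0.003, 0.911, -0.413, -0.001]
force: [0.1, 0.1, -0.6]
grip_width: 0.395
```

```bash
python3 - <<'E'
from h import *
plan(17,0,14,-90)
c=cam('wrist','w6')
for v in (244,246,248): print(w2c(ray(c,310,v,28)),w2c(ray(c,310,v,20)))
E
```

```text
t 12.57 cub [12.8 -0.7] pos [636.1 106.6  14.8] ang-H -90.1 F [ 0.1  0.1 -0.6] g 0.4
-> [-0.7 -4.2  0.8] roll -0.02
[25.74277063 -0.75783091] [22.2334159  -0.65108576]
[24.83026052 -0.75395037] [21.26101441 -0.64695053]
[23.91440621 -0.75005562] [20.28504922 -0.64280014]
```

Request:
move_arm(rows=[[[0,-1,0,0,-0.2],[0,-2,0,0,-0.2],[0,-3,0,0,-0.2],[0,-4,0,0,-0.2]]])

```text
time_s: 13.12
eef_pos: [639.0, 109.1, 14.9]
ee_rot: [-0.002, 0.911, -0.413, -0.001]
force: [-5.4, -4.8, 2.7]
grip_width: 0.399
```

Request:
move_arm(rows=[[[0,-1,0,0,-0.2],[0,-1.5,0,0,-0.2],[0,-1.5,0,0,-0.2]]])

```text
time_s: 13.5
eef_pos: [639.1, 109.0, 14.8]
ee_rot: [-0.001, 0.911, -0.413, -0.002]
force: [-9.0, -7.1, 5.9]
grip_width: 0.401
```

```bash
python3 - <<'E'
from h import *
state()
c=cam('wrist','w7')
E
```

```text
t 13.5 cub [16.7 -0.9] pos [639.1 109.   14.8] ang-H -90.1 F [-9.  -7.1  5.9] g 0.4
```

View pics/w7.png

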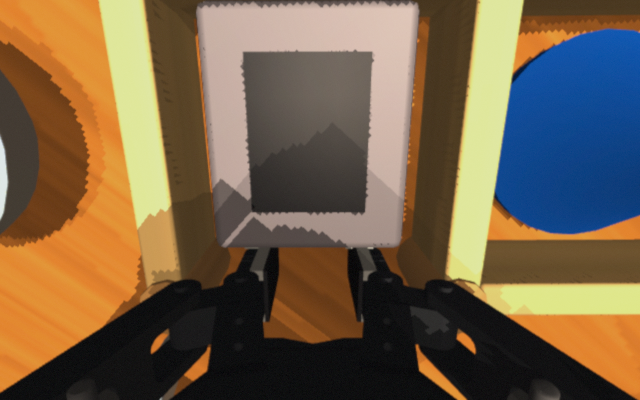

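Request:
move_arm(rows=[[[0,10,0,0,-0.2],[0,35,0,0,-0.2],[0,60,-10,0,-0.2],[0,85,-50,0,-1],[-10,85,-90,0,-1],[-40,85,-100,0,-1],[-80,85,-100,0,-1],[-118,85,-95,0,-1],[-118,85,-60,0,-1],[-118,85,-25,0,-1],[-118,85,-8,0,-1],[-118,85,-8,0,-1]]])

```text
time_s: 15.05
eef_pos: [497.3, 141.7, 23.0]
ee_rot: [-0.001, 0.911, -0.413, -0.002]
force: [-0.1, 1.3, 1.0]
grip_width: 0.002
```

```bash
python3 - <<'E'
from h import *
s,t,a=state(); p=w2c(s['eef_pos'])
w=cam('wrist','w8'); sc=cam('scene','s8'); tp=cam('top','t8')
cv2.imwrite('pics/m8.png',np.vstack([w['color'][:300],cv2.resize(np.hstack([sc['color'][150:250,270:403],tp['color'][120:220,250:383]]),(640,240),interpolation=3)]))
for th in np.arange(2.0,-.01,-.1):
    n=np.array([-math.cos(th),math.sin(th)]); dr=np.array([-math.sin(th),-math.cos(th)])
    d=3.5+14.5*abs(n[1])+11*abs(n[0]); q=np.array([-6,58])+80*dr+n*d-p
    print(round(th,2),'dx',round(-q[1],1),'dy',round(-q[0],1))
E
```

```text
t 15.05 cub [-68.4 117.2] pos [497.3 141.7  23. ] ang-H -90.1 F [-0.1  1.3  1. ] g 0.0
2.0 dx 6.6 dy 1.5
1.9 dx 13.7 dy 6.6
1.8 dx 21.5 dy 11.0
1.7 dx 29.8 dy 14.5
1.6 dx 38.6 dy 17.1
1.5 dx 46.2 dy 18.8
1.4 dx 53.5 dy 19.8
1.3 dx 61.0 dy 20.2
1.2 dx 68.7 dy 19.8
1.1 dx 76.4 dy 18.6
1.0 dx 84.2 dy 16.6
0.9 dx 92.0 dy 13.8
0.8 dx 99.5 dy 10.0
0.7 dx 106.7 dy 5.4
0.6 dx 113.5 dy -0.1
0.5 dx 119.8 dy -6.4
0.4 dx 125.4 dy -13.5
0.3 dx 130.3 dy -21.2
0.2 dx 134.2 dy -29.7
0.1 dx 137.2 dy -38.6
-0.0 dx 139.2 dy -47.9
```

View pics/m8.png

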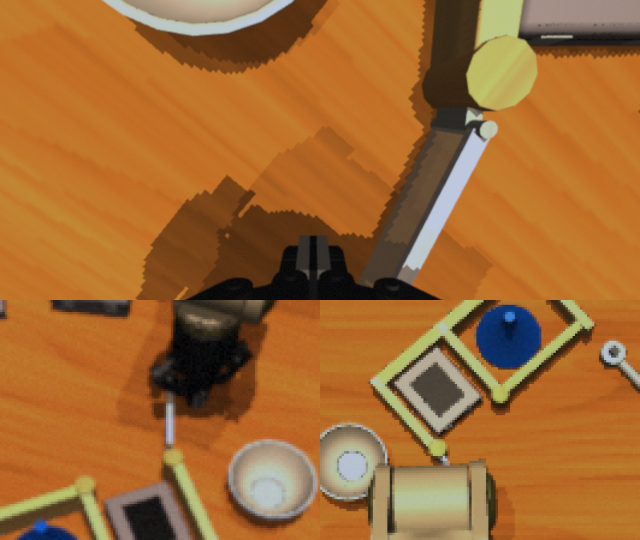

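Request:
move_arm(rows=[[[14,7,3,0,-1],[22,11,3,0,-1],[30,14,3,0,-1],[39,17,3,0,-1],[46,19,3,0,-1],[54,20,3,0,-1],[61,20,3,0,-1],[69,20,3,0,-1],[76,19,3,0,-1],[84,17,3,0,-1],[92,14,3,0,-1],[92,14,3,0,-1]]])

```text
time_s: 16.7
eef_pos: [549.0, 63.0, 21.3]
ee_rot: [-0.001, 0.911, -0.413, -0.001]
force: [0.3, -0.5, 0.5]
grip_width: 0.002
```

Request:
move_arm(rows=[[[7,-4,0,0,-1],[15,-9,0,0,-1],[22,-14,0,0,-1],[28,-20,0,0,-1],[33,-27,0,0,-1],[38,-35,0,0,-1],[42,-43,0,0,-1],[45,-52,0,0,-1],[47,-58,0,0,-1],[47,-60,0,0,-1],[47,-60,0,0,-1]]])

```text
time_s: 18.08
eef_pos: [625.1, 67.2, 21.3]
ee_rot: [-0.001, 0.911, -0.413, -0.001]
force: [0.8, -0.7, -0.0]
grip_width: -0.002
```

```bash
python3 - <<'E'
from h import *
state()
E
```

```text
t 18.07 cub [-21.5 -23.1] pos [625.1  67.2  21.3] ang-H -90.1 F [ 0.8 -0.7 -0. ] g -0.0
```

Push on until the door stops.

Request:
move_arm(rows=[[[0,-1,0,0,-1],[0,-2,0,0,-1],[0,-3,0,0,-1],[0,-4,0,0,-1],[0,-4,0,0,-1]]])

```text
time_s: 18.7
eef_pos: [626.1, 68.1, 21.2]
ee_rot: [0.001, 0.911, -0.413, -0.003]
force: [-13.2, -11.1, 7.5]
grip_width: 0.003
```

Request:
move_arm(rows=[[[0,10,0,0,-1],[0,30,0,0,-1],[0,60,-20,0,-1],[0,90,-60,0,-1],[0,120,-110,0,-1],[0,150,-150,0,-1],[0,150,-170,0,-1],[0,150,-170,0,-1]]])

```text
time_s: 19.7
eef_pos: [514.6, -31.1, 193.0]
ee_rot: [0.001, 0.911, -0.413, -0.001]
force: [0.1, 0.4, -1.2]
grip_width: -0.002
```

```bash
python3 - <<'E'
from h import *
state()
w=cam('wrist','w9'); sc=cam('scene','s9'); tp=cam('top','t9')
cv2.imwrite('pics/m9.png',np.vstack([w['color'][:250],cv2.resize(np.hstack([sc['color'][165:295,215:388],tp['color'][90:220,255:428]]),(800,300),interpolation=3)[:, 80:720]]))
g=cv2.resize(tp['color'][90:220,255:428],None,fx=3.4,fy=4.2)
v=cv2.resize(sc['color'][165:295,215:388],(800,600),interpolation=3)
b=cv2.resize(tp['color'][100:220,255:380],(400,300+84),interpolation=3)
m=np.zeros((600,800,3),np.uint8); m[:384,:400]=b; m[:384,400:]=cv2.resize(sc['color'][165:285,240:365],(400,384),interpolation=3); m[384:,:346]=cv2.resize(w['color'],(346,216)); m[384:,346:692]=cv2.resize(tp['color'],(346,216))
cv2.imwrite('pics/m9.png',m)
E
```

```text
t 19.7 cub [-169.3  -24. ] pos [514.6 -31.1 193. ] ang-H -90.1 F [ 0.1  0.4 -1.2] g -0.0
```

View pics/m9.png

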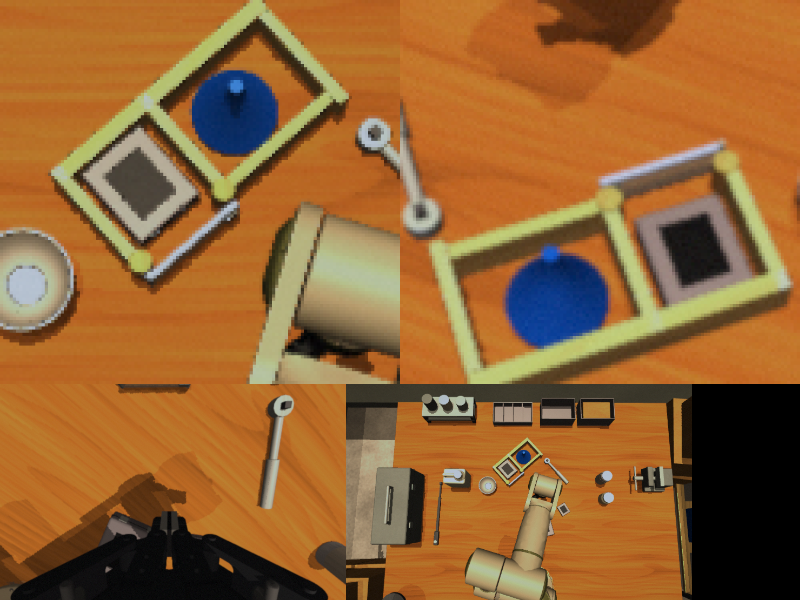

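```bash
python3 - <<'E'
from h import *
for n in ('t9','s9'):
    c=dict(np.load(f'pics/{n}.npz')); im=c['color']
    P=[]
    for y in range(45,-52,-4):
        # brightest bluish-white pixel along cubby x around the expected door top
        best=[]
        for x in np.arange(-25,14,.5):
            u,v=proj(c,[*c2w(x,y),45]); px=cv2.getRectSubPix(im[:,:,0],(1,1),(u,v))[0,0]; best.append((float(px),x))
        b=np.array(best); w=np.clip(b[:,0]-b[:,0].max()*.6,0,None); P.append((y,(w*b[:,1]).sum()/w.sum()))
    P=np.array(P); k=np.polyfit(P[:,0],P[:,1],1); r=P[:,1]-np.polyval(k,P[:,0]); g=abs(r)<2; k=np.polyfit(*P[g].T,1)
    print(n,'slope(rad)',k[0].round(3),'x at 0',k[1].round(1),P[:,1].round(1))
    pl,pr={'t9':((255+140/3.2-.4,100+260/3.2-.4),(255+223/3.2-.4,100+188/3.2-.4)),'s9':((240+727/3.2-125-.4,165+160/3.2-.4),(240+609/3.2-125-.4,165+199/3.2-.4))}[n]
    a=w2c(ray(c,*pl,46));b=w2c(ray(c,*pr,46)); print('posts',a.round(1),b.round(1))
E
```

```text
t9 slope(rad) -0.003 x at 0 -5.8 [-6.3 -6.  -6.3 -6.  -5.6 -5.3 -5.5 -5.7 -5.9 -6.2 -6.  -5.7 -5.4 -5.4
 -5.6 -5.8 -5.9 -5.8 -5.9 -5.6 -5.4 -6.6 -5.3 -5.5 -5.8]
posts [12.8 54.4] [ 13.6 -55.2]
s9 slope(rad) -0.005 x at 0 -5.2 [-5.6 -5.4 -5.5 -5.4 -5.3 -5.3 -5.2 -5.2 -5.2 -5.2 -5.4 -5.2 -5.3 -5.2
 -5.1 -4.9 -4.9 -5.  -5.1 -5.1 -5.2 -4.9 -5.  -5.  -4.9]
posts [11.4 55.6] [ 14.  -55.7]
```

Both cameras show the door shut to within about 0.02 rad, with its plane at x ≈ -6 mm. The case is home and the robot is clear.

```bash
python3 -c "
from rig import ctrl; ctrl.finish_job()"
```

```text
the job is handed in; nothing more can be done
```

The case is home in the bay and the door is shut. I handed the job in at about 20 s of the 67 s allowed, and no verdict was reported.

**What I did:** I pushed the case sideways with two fingertips until it was centred and square to the gap. Then I pushed it end-on through the posts until it stopped against the back wall (about 11 N horizontally). After backing out, I swung the door shut along its arc with the closed fingers until it stopped (about 17 N). Then I drew the arm clear.

**Last checks:**
- **Case:** it stopped against the back wall, and the pictures show it flat and square there. Its sideways offset was about 1 mm when I last measured it, before the final push. The fingers stopped where a fully home case would put them, but I did not measure its final position from the last pictures.
- **Door:** the line along its top measured within 0.01 rad of shut in both the top and scene views. The same two views place the posts slightly off square, by 0.01 to 0.02 rad. An earlier rough reading by eye gave 0.04 rad. All of these are under the 0.08 limit.
- **Other things:** none looked moved in the last pictures, judged by eye only.
- **Robot:** touching nothing at hand-in.

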